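# Pack out and clamp a mounted printing plate

### The job

On the lock-up bed, fill the gap between the mounted printing plate and the sprung sliding jaw: stand aluminium spacers upright in it, down on the bed and lined up with the plate, one after another, until the jaw, pushed from behind, closes tight on them instead of running to its stop (one, two or three may be needed; leave any that are not needed standing on the bench). The jaw springs open when it is let go, so press its back firmly, about 15 N, to clamp the whole stack against the fence, and finish while still holding it pressed, without touching the spacers or the plate; leave the other things on the bench alone.

Things in the scene. Friction and masses are not known exactly. Their poses are not given: they have to be found in the camera images.
- bed: the lock-up bed, a fixed dark steel plate 130 (own x) x 230 (own y) x 8 mm. Origin under it, on the bench: the plate runs from y -110 to +120 mm; its upper face, on which all stands, is at z = 8 mm. The line of clamping is its y axis: jaw at the -y end, then gap, printing plate, fence at +y. All of these are square to it and centred on x = 0.
- bed_gap (a point): a point on the bed's upper face at bed x 0, y -20 mm (in the gap)
- jaw (a joint): the sliding jaw's travel towards the fence (bed +y) in m: 0 open (where a light spring, 1 N there and 2.5 N at the far end, keeps it), 0.022 is its hard stop. With too few spacers it reaches 0.022 without clamping anything
- jaw_back (a point): middle of the jaw's back (-y) face, 14 mm above the bed's upper face; push here along bed +y. It moves with the jaw. The jaw is a steel bar 100 (x) x 30 (y) mm, its top 28 mm above the bed's upper face, so its clamping face is 30 mm ahead of this point (bed y -45 mm when open). Behind the jaw is free room
- fence: fixed steel fence bar 120 (x) x 25 (y) x 28 mm tall on the bed; origin on the bed's upper face at the middle of its face that looks to the jaw (-y)
- block_mid (a point): middle of the loose printing plate, half-way up: a wooden block with a copper face, 90 (x) x 60 (y) x 24 mm tall, 250 g, lying on the bed within 2 mm of the fence. The open gap from its -y side to the jaw is about 25 to 56 mm
- block: the same printing plate; origin under its centre
- tab_near (a point): upright grip tab, 24 (x) x 10 (y) x 38 mm tall, on top of a loose aluminium spacer. Its tab stands towards the -x end. This point is on the tab's centre line, 52 mm above the spacer's underside; the plate's middle is 33 mm towards +x along the spacer's own x. Grip the tab across its 10 mm thickness (y), above the plate's top edge.
- tab_mid (a point): upright grip tab, 24 (x) x 10 (y) x 38 mm tall, on top of a loose aluminium spacer. Its tab stands at the middle. This point is on the tab's centre line, 52 mm above the spacer's underside; the plate's middle is right below (0 mm) along the spacer's own x. Grip the tab across its 10 mm thickness (y), above the plate's top edge.
- tab_far (a point): upright grip tab, 24 (x) x 10 (y) x 38 mm tall, on top of a loose aluminium spacer. Its tab stands towards the +x end. This point is on the tab's centre line, 52 mm above the spacer's underside; the plate's middle is 33 mm towards -x along the spacer's own x. Grip the tab across its 10 mm thickness (y), above the plate's top edge.
- spacer_near: the spacer of tab_near, 100 g, standing on edge: a plate 90 (x) x 14 (y, thickness) x 30 mm tall, 68 mm with its tab; origin under the plate's middle. The three spacers differ only in where the tab stands (-x end, middle, +x end): with all x axes along the bed's x, the tabs stand clear of one another in the gap.
- spacer_mid: the spacer of tab_mid, 100 g, standing on edge: a plate 90 (x) x 14 (y, thickness) x 30 mm tall, 68 mm with its tab; origin under the plate's middle. The three spacers differ only in where the tab stands (-x end, middle, +x end): with all x axes along the bed's x, the tabs stand clear of one another in the gap.
- spacer_far: the spacer of tab_far, 100 g, standing on edge: a plate 90 (x) x 14 (y, thickness) x 30 mm tall, 68 mm with its tab; origin under the plate's middle. The three spacers differ only in where the tab stands (-x end, middle, +x end): with all x axes along the bed's x, the tabs stand clear of one another in the gap.
- ink_tin: bystander: round ink tin, 76 mm wide, 50 mm tall; origin under it
- oil_bottle: bystander: green bottle, 56 mm wide, 150 mm tall; origin under it
- scraper: bystander: ink spatula lying on the bench at the far side

How it is judged (in metres and radians):
On the way:
1. a spacer stands seated in the gap ((((x of tab_near in the frame of bed between -0.048 and -0.018 m or x of tab_near in the frame of bed between 0.018 and 0.048 m) and y of tab_near in the frame of bed between -0.05 and 0.06 m and z of tab_near in the frame of bed between 0.056 and 0.064 m and angle between tab_near's own z axis and vertical below 0.12 rad) or (x of tab_mid in the frame of bed between -0.015 and 0.015 m and y of tab_mid in the frame of bed between -0.05 and 0.06 m and z of tab_mid in the frame of bed between 0.056 and 0.064 m and angle between tab_mid's own z axis and vertical below 0.12 rad) or ((x of tab_far in the frame of bed between -0.048 and -0.018 m or x of tab_far in the frame of bed between 0.018 and 0.048 m) and y of tab_far in the frame of bed between -0.05 and 0.06 m and z of tab_far in the frame of bed between 0.056 and 0.064 m and angle between tab_far's own z axis and vertical below 0.12 rad))), for 0.2 s.
At the end, for the whole second after the job is handed in: Each spacer stands upright on the bed in the gap (mid-line within 15 mm, tilt under 0.12 rad) or on the bench, tab 100 mm off; robot pushes jaw, jaw a spacer, spacer the plate, each over 3 N, plate the fence over 1 N; all at rest, plate flat; robot touches no spacer or plate ((((x of tab_near in the frame of bed between -0.048 and -0.018 m or x of tab_near in the frame of bed between 0.018 and 0.048 m) and y of tab_near in the frame of bed between -0.05 and 0.06 m and z of tab_near in the frame of bed between 0.056 and 0.064 m and angle between tab_near's own z axis and vertical below 0.12 rad) or (horizontal distance between tab_near and bed_gap above 0.1 m and height (world z) of tab_near between 0.047 and 0.057 m and angle between tab_near's own z axis and vertical below 0.12 rad)) and ((x of tab_mid in the frame of bed between -0.015 and 0.015 m and y of tab_mid in the frame of bed between -0.05 and 0.06 m and z of tab_mid in the frame of bed between 0.056 and 0.064 m and angle between tab_mid's own z axis and vertical below 0.12 rad) or (horizontal distance between tab_mid and bed_gap above 0.1 m and height (world z) of tab_mid between 0.047 and 0.057 m and angle between tab_mid's own z axis and vertical below 0.12 rad)) and (((x of tab_far in the frame of bed between -0.048 and -0.018 m or x of tab_far in the frame of bed between 0.018 and 0.048 m) and y of tab_far in the frame of bed between -0.05 and 0.06 m and z of tab_far in the frame of bed between 0.056 and 0.064 m and angle between tab_far's own z axis and vertical below 0.12 rad) or (horizontal distance between tab_far and bed_gap above 0.1 m and height (world z) of tab_far between 0.047 and 0.057 m and angle between tab_far's own z axis and vertical below 0.12 rad)) and (contact force between jaw and spacer_near above 3 N or contact force between jaw and spacer_mid above 3 N or contact force between jaw and spacer_far above 3 N) and (contact force between block and spacer_near above 3 N or contact force between block and spacer_mid above 3 N or contact force between block and spacer_far above 3 N) and contact force between block and fence above 1 N and contact force between any of the fingers, the arm and jaw above 3 N and contact force between each of the fingers, the arm and block below 0.5 N and contact force between each of the fingers, the arm and spacer_near below 0.5 N and contact force between each of the fingers, the arm and spacer_mid below 0.5 N and contact force between each of the fingers, the arm and spacer_far below 0.5 N and velocity of joint jaw below 0.005 m/s and angle between block_mid's own z axis and vertical below 0.05 rad and linear speed of block below 0.01 m/s); the arm keeps its last pose, push and grip.
It fails at once if a bystander was moved more than 30 mm or tipped (distance of any of ink_tin, oil_bottle, scraper from where it was at the start of the episode above 0.03 m or angle between any of ink_tin, oil_bottle's own z axis and vertical above 0.4 rad).
It also fails if it takes over 72 s, if anything falls off the work surface, if the arm or the gripper's body presses on something with over 40 N, if the wrist force passes 120 N, or if a joint passes its speed limit or range.

### The arm

A 6-joint arm with a two-finger parallel gripper is mounted at the origin on the work surface. World frame = base frame: x ahead of the robot, y to its left, z up, the work surface at z = 0. Lengths are in m, angles in degrees, forces in N, time in s.
With the tool pointing down it reaches from about 0.325 to 0.75 m from the base axis. Payload 7.6 kg.
Tool frame: the origin (TCP) lies on the centre line of the jaws, within the pads' length; the fingertips stand 14 mm ahead of it and the grasp point (between the pads) lies 5 mm behind it; z points along the fingers, y is the line along which they close (so a half turn about z gives the same grasp; the last joint's range is limited). The gripper opens to 85 mm and grips with 20 to 120 N. Pads are 22 mm wide; open, the fingers measure 114 mm over their backs; the gripper's body (76 mm by 85 mm) begins 54 mm behind the grasp point. The pads swing forward as they close: fully open they stand 13 mm farther back than shut.
Start: joints at [-4.028, 2.991, 80.254, -0, 96.75, -4.028], TCP at [0.525, 0, 0.245] pointing down, gripper open.
Joint ranges: [-166.34, 166.34], [-52.06, 124.39], [6.96, 135.62], [-60.46, 240.46], [14.63, 156.25], [-167.68, 167.68]. Speed limits (degrees/s): [147.25, 147.25, 172.46, 180, 180, 180].

### API

Orientations are given as a 3x3 rotation matrix whose columns are the frame's x, y, z axes.
In Python, from bench import bot gives the robot as it stands.
- The arm moves only by the shell command python3 -m inch 'ROWS' [FORCE]. ROWS is a JSON object of lists of equal length, an entry for each row: "rot": the turn, a rotation vector about the tool's x, y, z in degrees, a list of three; "linear": the shift along the tool's x, y, z in mm, a list of three; "gripper": the finger opening in mm, from 0 to 85.4. A call has 1 to 8 rows; each row is the pose to reach, as a shift and turn from the pose commanded when the call began, along the tool's axes at that moment; what a row does not reach only later rows make up. A row lasts 1/12 s, in which the tool goes at most 41.7 mm and 7.16 degrees, less where a joint would pass 70% of its speed; a pose out of reach is approached as far as the arm can. A call with a gripper value outside its range is refused whole. The fingers move at their own pace and stop on an object; FORCE is the grip in N (left out, the last holds). Time passes only in rows, so rows that repeat a pose let the fingers close. It gives the time, the measured TCP pose, the force, the opening and the grip force at its end, in the units of the state.
- bot.state(): the state, without advancing time (a new reading comes with each control period).
- bot.camera(name): name is "scene" or "side" or "wrist"; returns a dict with "frame" (480x640x3 uint8, blue, green, red), "depth" (480x640 float32, m along the optical axis (not along the pixel's ray), 0 where there is no reading), "fx", "fy", "cx", "cy" (pixels), "rvec" (rotation vector, rad) and "tvec" (3), from world to camera coordinates, as OpenCV has them. Camera axes: x right, y down, z forward; pixel columns grow to the right and rows downward; lengths in m; the calibration is good to about 2 mm. A picture is of the moment at which its call begins.
- bot.close_job(): hands the job in; it is judged then, once.
The state is a dict: "time_s": time; "q": joint angles; "qd": joint speeds; "effort": joint torques, N m; "eef_pos": TCP position; "tcp_rot": TCP orientation; "wrist_force": force on the tool from outside, world axes, zero at the start; "ft_torque": the same for the moment, N m; "finger_gap": finger opening in m; "grip_force": force on a finger pad.
Only numpy, scipy, OpenCV 4.12 (cv2) and the standard library are available. Lean on these libraries where they do the work, as an engineer would, in place of code of your own. Each camera call takes 0.05 s, during which the arm holds its last target. There are 200 camera calls.

## Working session

There is one attempt and no reset: what is moved stays moved. The work goes in short steps, Python scripts to look and compute and a shell command to move; the robot and the scene stay as the last step left them, time stands still between calls to the robot, and variables do not carry over. Pictures are saved under pics/ and viewed, at most 10 in all, crops included, and the job is handed in when it is done.

```bash
ls; mkdir -p pics
python3 - <<'E'
from bench import bot
import cv2,numpy as np
s=bot.state();print(s)
for n in("scene","side"):
    c=bot.camera(n);cv2.imwrite(f"pics/{n}0.png",c["frame"]);np.savez(f"{n}0.npz",**c)
    R=cv2.Rodrigues(np.array(c["rvec"],float))[0];print(n,c["fx"],c["cx"],c["cy"],-R.T@np.array(c["tvec"]).ravel(),R[2])
E
```

```text
pics
{'time_s': 0.0, 'q': array([-4.02722483e+00,  3.02831098e+00,  8.03129893e+01,  3.48542260e-05,
        9.67497609e+01, -4.02680626e+00]), 'qd': array([ 0.02194006, -0.04108269, -0.00831801, -0.1320729 , -0.04007685,
       -0.05450993]), 'effort': array([ 8.02730119e-04, -3.81666934e+01, -3.60182977e+01,  8.43031398e-05,
        6.19437444e-03, -2.66336252e-05]), 'eef_pos': array([5.24721400e-01, 4.88503093e-05, 2.44462700e-01]), 'tcp_rot': array([[ 7.32333353e-06,  9.99998743e-01, -1.58534923e-03],
       [ 9.99999994e-01, -7.14543295e-06,  1.12221025e-04],
       [ 1.12209556e-04, -1.58535004e-03, -9.99998737e-01]]), 'wrist_force': array([ 0.02884349, -0.31215016, -0.55317847]), 'ft_torque': array([0.01339472, 0.02757877, 0.00107343]), 'grip_force': 0.0, 'finger_gap': 0.08547750545909888}
scene 619.408020106305 319.8682109042143 236.8882885327788 [1.31944555 0.10685389 1.03186868] [-0.59874329 -0.03933258 -0.79997464]
side 537.2081263996165 321.0118549379584 239.48018616434115 [ 0.44851222 -0.68810882  0.68902436] [ 0.1698952   0.75077293 -0.63833818]
```

View pics/scene0.png

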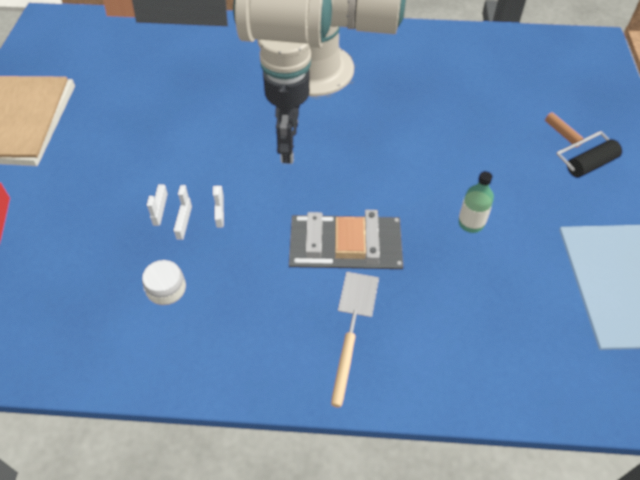

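View pics/side0.png

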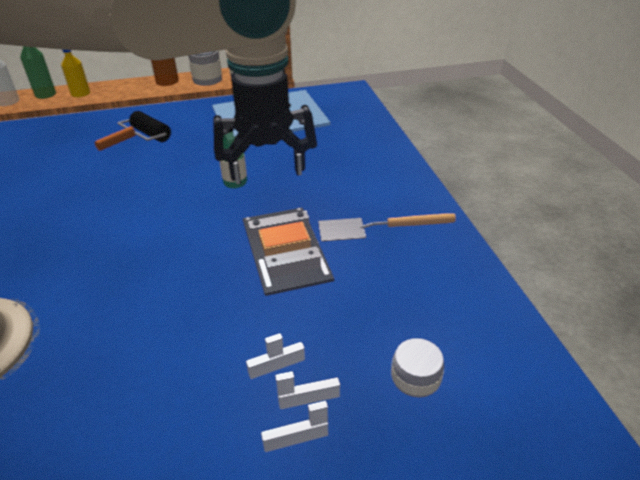

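The scene view shows the bed at about px (290–403, 215–268), with the jaw at 314, the plate at 350 and the fence at 372. The three spacers are at columns 157, 183 and 218. In the side view the spacers are at (275,358), (308,390) and (295,430), and the tin is at (417,365).

```bash
cat > h.py <<'E'
import cv2,numpy as np
def load(n): return dict(np.load(n+".npz"))
def cam(c):
    R=cv2.Rodrigues(np.array(c["rvec"],float))[0];t=np.array(c["tvec"],float).ravel();return R,-R.T@t
def ray(c,uv,z):
    R,o=cam(c);uv=np.atleast_2d(uv).astype(float)
    d=np.c_[(uv[:,0]-c["cx"])/c["fx"],(uv[:,1]-c["cy"])/c["fy"],np.ones(len(uv))]@R
    return o+d*((z-o[2])/d[:,2])[:,None]
def cloud(c):
    R,o=cam(c);v,u=np.mgrid[:480,:640];D=c["depth"]
    P=np.stack([(u-c["cx"])/c["fx"]*D,(v-c["cy"])/c["fy"]*D,D],-1)@R+o
    P[D==0]=np.nan;return P
def comps(m,lo=30,hi=1e6):
    n,l,s,ce=cv2.connectedComponentsWithStats(m.astype(np.uint8))
    return [(l==i,s[i]) for i in range(1,n) if lo<s[i,4]<hi]
E
python3 - <<'E'
from h import *
np.set_printoptions(precision=4,suppress=True)
for n in("scene0","side0"):
    c=load(n);P=cloud(c);f=c["frame"].astype(int);hsv=cv2.cvtColor(c["frame"],cv2.COLOR_BGR2HSV)
    print(n)
    blue=(hsv[...,0]>100)&(hsv[...,0]<125)&(hsv[...,1]>120)
    reg=(P[...,0]>.3)&(P[...,0]<.85)&(abs(P[...,1])<.4)&(P[...,2]<.09)
    print("bench z",np.nanmedian(P[blue&reg][:,2]),np.nanstd(P[blue&reg][:,2]))
    for m,s in comps(reg&~blue,60):
        p=P[m];z=p[:,2]
        top=np.percentile(z,[5,50,95]);r=cv2.minAreaRect(p[z>.004][:,:2].astype(np.float32)*1000) if (z>.004).sum()>5 else None
        print(s,p.mean(0),top,r)
E
```

```text
scene0
bench z -0.00016461651183163895 0.0020892207556854146
[146 183  23  44 678] [ 0.5017 -0.2923  0.0231] [-0.0016  0.0227  0.0671] ((498.44012451171875, -293.0950622558594), (99.39913940429688, 24.40935516357422), 8.497386932373047)
[172 184  21  57 745] [ 0.5203 -0.2349  0.0219] [-0.0021  0.0224  0.0662] ((503.03521728515625, -240.67251586914062), (145.9220428466797, 30.277467727661133), 6.0608134269714355)
[211 184  14  45 508] [ 0.4954 -0.1627  0.0223] [-0.0021  0.0232  0.0677] ((491.6887512207031, -162.15811157226562), (94.20604705810547, 14.053237915039062), 6.523281097412109)
[458 195  34  38 800] [0.5072 0.365  0.0468] [0.0036 0.0481 0.0856] ((502.8494567871094, 366.58795166015625), (56.63187026977539, 32.93353271484375), 72.79364776611328)
[ 288  208  116   62 6203] [0.5661 0.1099 0.0175] [0.0023 0.0101 0.0372] ((555.5792846679688, 109.41215515136719), (139.3865509033203, 231.9854278564453), 2.155010938644409)
[ 141  259   46   47 1719] [ 0.7015 -0.2323  0.0355] [-0.0002  0.0458  0.0524] ((689.908203125, -247.6385498046875), (103.29145812988281, 73.42232513427734), 55.961
[... 687 characters left out ...]
 215  109   27 1437] [0.7194 0.1348 0.0068] [0.0008 0.0046 0.0191] ((742.93310546875, 131.87478637695312), (67.17034149169922, 217.60079956054688), 83.16294860839844)
[ 246  333   59   46 1432] [ 0.4913 -0.1649  0.0274] [0.001  0.0278 0.0675] ((492.157958984375, -163.7357940673828), (89.69038391113281, 17.42218017578125), 9.593835830688477)
[ 391  338   53   60 2570] [ 0.6897 -0.2447  0.0398] [0.0064 0.0489 0.052 ] ((707.7655029296875, -230.9423370361328), (103.87459564208984, 73.88249206542969), 26.667566299438477)
[ 261  371   80   81 3288] [ 0.5111 -0.266   0.0281] [0.0011 0.0291 0.068 ] ((512.4951782226562, -263.50506591796875), (123.9513931274414, 73.49549102783203), 2.3578848838806152)
```

Run:
```python
from h import *
np.set_printoptions(precision=1,suppress=True)
def rect(p):
    r=cv2.minAreaRect(p[:,:2].astype(np.float32)*1000);return [np.round(x,1) for x in r], len(p)
for n in("scene0","side0"):
    c=load(n);P=cloud(c);hsv=cv2.cvtColor(c["frame"],cv2.COLOR_BGR2HSV)
    blue=(hsv[...,0]>100)&(hsv[...,0]<125)&(hsv[...,1]>120)
    for lim in((-.2,-.13),(-.275,-.21),(-.33,-.275),(-.33,-.21)):
        s=(P[...,0]>.4)&(P[...,0]<.6)&(P[...,1]>lim[0])&(P[...,1]<lim[1])&~blue
        for a,b in((.024,.034),(.042,.075),(.0645,.075)):
            k=s&(P[...,2]>a)&(P[...,2]<b)
            for m,st in comps(k,12): print(n,lim,a,rect(P[m]),P[m].mean(0)*1000)
    B=(P[...,0]>.47)&(P[...,0]<.65)&(P[...,1]>-.03)&(P[...,1]<.25)
    o=(hsv[...,0]>3)&(hsv[...,0]<20)&(hsv[...,1]>90)&B
    print("copper",[rect(P[m&(P[...,2]>.026)]) for m,_ in comps(o,100)])
    k=B&~o&(P[...,2]>.0325)
    for m,_ in comps(k,50): print("bars",rect(P[m]))
    d=B&~blue&(P[...,2]<.012)&(P[...,2]>.004); print("bed",rect(P[d]))
```

```text
scene0 (-0.2, -0.13) 0.024 ([array([ 491.9, -163.6]), array([94. , 12.8]), np.float64(9.5)], 139) [ 505.9 -160.1   29.2]
scene0 (-0.2, -0.13) 0.042 ([array([ 491.1, -164.1]), array([29.8,  9.9]), np.float64(8.5)], 90) [ 496.3 -163.    60.7]
scene0 (-0.2, -0.13) 0.0645 ([array([ 492.6, -164.5]), array([25.9,  8.4]), np.float64(10.3)], 44) [ 493.4 -164.1   67.9]
scene0 (-0.275, -0.21) 0.024 ([array([ 528.1, -235.2]), array([93.4, 15.8]), np.float64(0.2)], 222) [ 537.2 -234.    29.5]
scene0 (-0.275, -0.21) 0.042 ([array([ 496.4, -234.3]), array([11.8, 26.9]), np.float64(90.0)], 116) [ 498.3 -233.3   59.4]
scene0 (-0.275, -0.21) 0.0645 ([array([ 496.2, -234.7]), array([26.5, 10.9]), np.float64(1.9)], 51) [ 495.1 -234.4   67.3]
scene0 (-0.33, -0.275) 0.024 ([array([ 496.1, -292.4]), array([94.1, 15.1]), np.float64(2.6)], 180) [ 491.9 -291.4   29.4]
scene0 (-0.33, -0.275) 0.042 ([array([ 529.8, -291.5]), array([28.6, 12.3]), np.float64(3.9)], 121) [ 532.1 -290.4   59.4]
scene0 (-0.33, -0.275) 0.0645 ([array([ 529.1, -291.9]), array([27.4, 11.7]), np.float64(9.2)], 52) [ 529.4 -291.5   67.6
[... 2632 characters left out ...]
]), array([23.9, 11.6]), np.float64(3.2)], 330) [ 529.  -293.7   59.7]
side0 (-0.33, -0.21) 0.0645 ([array([ 495.7, -234. ]), array([11.5, 23.5]), np.float64(87.7)], 125) [ 495.6 -234.6   68.3]
side0 (-0.33, -0.21) 0.0645 ([array([ 529.5, -291.2]), array([23.9, 11.4]), np.float64(3.2)], 147) [ 529.5 -291.9   68.1]
copper [([array([558. , 120.5]), array([90.1, 68.5]), np.float64(2.7)], 1014)]
bars ([array([534.2,  -7.7]), array([ 48.4, 128.9]), np.float64(86.7)], 4745)
bars ([array([554.9, 161.5]), array([119.8,  30.7]), np.float64(3.1)], 548)
bars ([array([560.5,  44.8]), array([100.2,  33.5]), np.float64(4.2)], 664)
bed ([array([571.8, 110.5]), array([159.9, 233.7]), np.float64(2.4)], 2073)
```

Run:
```python
import cv2
a=cv2.imread("pics/side0.png")[200:460,230:450];b=cv2.imread("pics/scene0.png")[170:280,140:415]
a=cv2.resize(a,None,fx=2.2,fy=2.2,interpolation=cv2.INTER_CUBIC);cv2.imwrite("pics/c1.png",a)
```

```text
(no output)
```

View pics/c1.png

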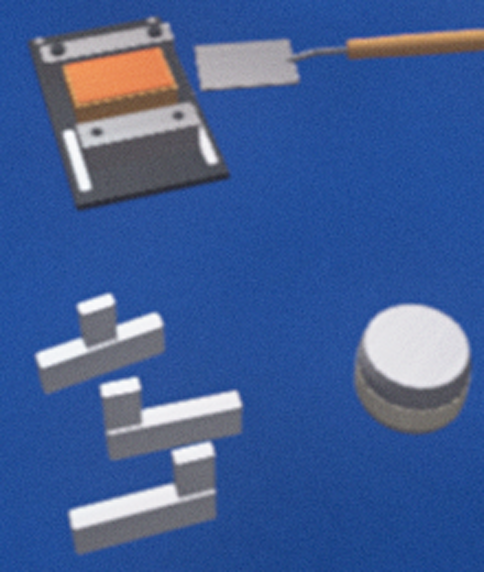

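Mid spacer: tab at (492,−164), yaw 9.6°. Near: (496,−234), 0.3°. Far: (530,−291.5), 2.5°. Bed origin is about (557,104), yaw 2.4°. The gap is about 29 mm, so one spacer (14 mm, leaving 15 mm, under the 22 mm travel) clamps. I'll use the mid one.

```bash
python3 -m inch '{"rot":[[0,0,7],[0,0,14],[0,0,21],[0,0,28],[0,0,35],[0,0,42],[0,0,49],[0,0,56]],"linear":[[-15,-3,0],[-40,-8,0],[-65,-13,0],[-90,-18,0],[-115,-23,0],[-140,-28,0],[-155,-31,0],[-164,-33,0]],"gripper":[60,60,60,60,60,60,60,60]}' 40
python3 -m inch '{"rot":[[0,0,7],[0,0,14],[0,0,20],[0,0,24.4],[0,0,24.4],[0,0,24.4]],"linear":[[0,0,0],[0,0,0],[0,0,20],[0,0,40],[0,0,50],[0,0,50]],"gripper":[60,60,60,60,60,60]}'
python3 - <<'E'
from bench import bot
from h import *
np.set_printoptions(precision=4,suppress=True)
c=bot.camera("wrist");cv2.imwrite("pics/w1.png",c["frame"]);np.savez("w1.npz",**c)
print(bot.state()["tcp_rot"],bot.state()["eef_pos"])
P=cloud(c)
for a,b in((.024,.034),(.06,.075)):
    for m,s in comps((P[...,2]>a)&(P[...,2]<b)&(P[...,0]<.62)&(P[...,1]<-.1),200): print(a,s,cv2.minAreaRect(P[m][:,:2].astype(np.float32)*1000))
E
```

```text
time_s: 0.77
eef_pos: [0.4913, -0.1657, 0.2448]
tcp_rot: [[0.833, 0.553, -0.001], [0.553, -0.833, 0.0], [-0.001, -0.001, -1.0]]
wrist_force: [-0.5, 0.2, -0.3]
finger_gap: 0.0599
grip_force: 0.0
time_s: 1.27
eef_pos: [0.4908, -0.1635, 0.1922]
tcp_rot: [[0.986, 0.169, -0.005], [0.169, -0.986, 0.002], [-0.005, -0.003, -1.0]]
wrist_force: [0.3, 0.2, -0.6]
finger_gap: 0.0596
grip_force: 0.0
[[ 0.9856  0.1693 -0.0027]
 [ 0.1693 -0.9856  0.0011]
 [-0.0024 -0.0015 -1.    ]] [ 0.4914 -0.1637  0.1942]
0.024 [ 409  127   51  126 2257] ((528.4976196289062, -235.02978515625), (14.703866004943848, 89.85546112060547), 89.32582092285156)
0.024 [ 317  162   20  121 1586] ((492.394287109375, -164.5208282470703), (89.34440612792969, 13.69688606262207), 10.136887550354004)
0.024 [ 474  187   51  118 2073] ((496.5222473144531, -293.19476318359375), (89.72364807128906, 15.01678466796875), 2.0898661613464355)
0.06 [520 196  31  40 830] ((529.3870849609375, -291.9543151855469), (24.03049087524414, 11.569048881530762), 4.66364049911499)
0.06 [319 219  16  39 614] ((492.3114318847656, -164.43099975585938), (24.122018814086914, 9.709314346313477), 9.935676574707031)
0.06 [422 231  25  40 690] ((495.59112548828125, -234.7104949951172), (24.43132209777832, 10.87053108215332), 0.826631486415863)
```

View pics/w1.png

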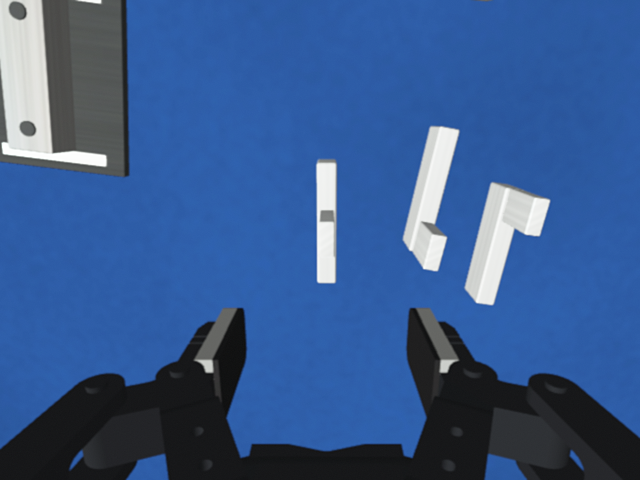

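The wrist view shows the mid spacer upright at px (327,220), aligned with the fingers, and its tab is within 1 mm of the measured point. Going down to grasp.

```bash
python3 -m inch '{"rot":[[0,0,0],[0,0,0],[0,0,0],[0,0,0],[0,0,0],[0,0,0],[0,0,0],[0,0,0]],"linear":[[1,0,25],[1,0,55],[1,0,85],[1,0,115],[1,0,135],[1,0,145],[1,0,145],[1,0,145]],"gripper":[45,40,35,30,30,30,30,30]}' 40
python3 -m inch '{"rot":[[0,0,0],[0,0,0],[0,0,0],[0,0,0],[0,0,0],[0,0,0]],"linear":[[0,0,0],[0,0,0],[0,0,0],[0,0,0],[0,0,0],[0,0,0]],"gripper":[20,14,10,5,2,2]}' 40
python3 -m inch '{"rot":[[0,0,0],[0,0,0],[0,0,0],[0,0,0],[0,0,0],[0,0,0]],"linear":[[0,0,-5],[0,0,-20],[0,0,-45],[0,0,-70],[0,0,-80],[0,0,-80]],"gripper":[2,2,2,2,2,2]}' 40
```

```text
time_s: 1.98
eef_pos: [0.4938, -0.1642, 0.0517]
tcp_rot: [[0.986, 0.168, 0.002], [0.168, -0.986, -0.001], [0.001, 0.001, -1.0]]
wrist_force: [-0.2, 0.0, -0.2]
finger_gap: 0.0298
grip_force: 0.0
time_s: 2.48
eef_pos: [0.494, -0.1642, 0.052]
tcp_rot: [[0.986, 0.167, 0.003], [0.167, -0.986, -0.001], [0.003, 0.002, -1.0]]
wrist_force: [-1.0, 0.2, 6.0]
finger_gap: 0.0098
grip_force: 40.7
time_s: 2.98
eef_pos: [0.4943, -0.1643, 0.1332]
tcp_rot: [[0.986, 0.167, 0.005], [0.167, -0.986, -0.002], [0.005, 0.003, -1.0]]
wrist_force: [0.4, -0.2, -0.6]
finger_gap: 0.0096
grip_force: 39.6
```

```bash
python3 -m inch '{"rot":[[0,0,1],[0,0,2],[0,0,3],[0,0,4],[0,0,5],[0,0,6],[0,0,7],[0,0,7.2]],"linear":[[10,-20,0],[24,-50,0],[40,-85,0],[56,-120,0],[72,-155,0],[88,-188,0],[98,-210,0],[104,-223,0]],"gripper":[2,2,2,2,2,2,2,2]}' 40
python3 -m inch '{"rot":[[0,0,0],[0,0,0],[0,0,0],[0,0,0]],"linear":[[0,0,0],[0,0,0],[0,0,0],[0,0,0]],"gripper":[2,2,2,2]}' 40
python3 - <<'E'
from bench import bot
from h import *
np.set_printoptions(precision=4,suppress=True)
print(bot.state()["tcp_rot"],bot.state()["eef_pos"])
for n in("wrist","side","scene"):
    c=bot.camera(n);cv2.imwrite(f"pics/{n}2.png",c["frame"]);np.savez(f"{n}2.npz",**c)
c=load("wrist2");P=cloud(c);hsv=cv2.cvtColor(c["frame"],cv2.COLOR_BGR2HSV)
o=(hsv[...,0]>3)&(hsv[...,0]<20)&(hsv[...,1]>90)
R=lambda p:cv2.minAreaRect(p[:,:2].astype(np.float32)*1000)
for m,s in comps(o&(P[...,2]>.028),200): print("copper",s,R(P[m]),np.median(P[m][:,2]))
for m,s in comps(~o&(P[...,2]>.033)&(P[...,2]<.040)&(P[...,1]>-.05),200): print("bars",s,R(P[m]),np.median(P[m][:,2]))
for m,s in comps(~o&(P[...,2]>.06)&(P[...,2]<.17)&(P[...,1]>-.05),200): print("held",s,R(P[m]),np.median(P[m][:,2]))
E
```

```text
time_s: 3.65
eef_pos: [0.5578, 0.0763, 0.128]
tcp_rot: [[0.999, 0.044, -0.003], [0.044, -0.999, 0.0], [-0.003, -0.0, -1.0]]
wrist_force: [0.2, -0.5, -0.8]
finger_gap: 0.0095
grip_force: 39.6
time_s: 3.98
eef_pos: [0.558, 0.0723, 0.1297]
tcp_rot: [[0.999, 0.041, -0.001], [0.041, -0.999, -0.0], [-0.001, 0.0, -1.0]]
wrist_force: [-0.1, -0.5, 0.1]
finger_gap: 0.0096
grip_force: 39.6
[[ 0.9992  0.0406 -0.0009]
 [ 0.0406 -0.9992 -0.0003]
 [-0.001   0.0003 -1.    ]] [0.558  0.0723 0.1297]
copper [  187   173   112   149 15054] ((557.945068359375, 115.97401428222656), (90.390869140625, 65.49615478515625), 2.5335452556610107) 0.03197068362420677
bars [ 131  148   70  202 8566] ((554.6775512695312, 161.00991821289062), (120.57106018066406, 26.047466278076172), 2.9046525955200195) 0.03608526961293766
bars [ 347  165   58  169 8129] ((560.7882080078125, 43.92559814453125), (99.59931182861328, 30.30263328552246), 2.6535651683807373) 0.03618181453103436
held [  166   195   324   252 18155] ((557.5123291015625, 71.9705810546875), (73.4409408569336, 74.13731384277344), 49.405914306640625) 0.14601410303858792
```

View pics/wrist2.png

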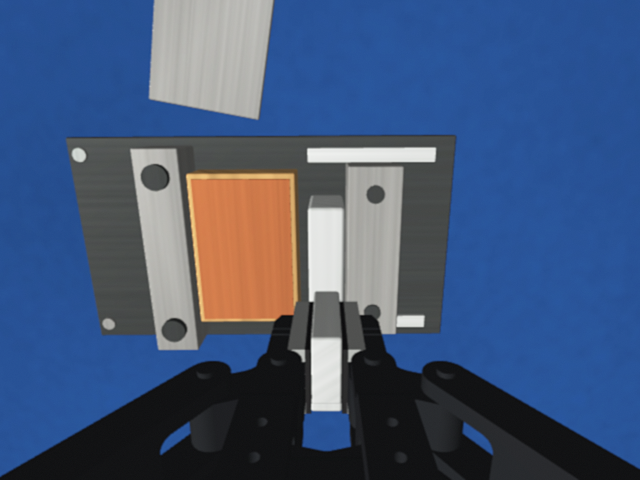

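The wrist view shows the held spacer (px 325,260) over the gap between the copper plate (187–298) and the jaw (347–402), parallel to both. Jaw face is at y≈59 and plate side at ≈87, so the centre is 73. Lowering.

```bash
python3 -m inch '{"rot":[[0,0,0],[0,0,0],[0,0,0],[0,0,0],[0,0,0],[0,0,0],[0,0,0],[0,0,0]],"linear":[[2,-0.7,10],[2,-0.7,25],[2,-0.7,40],[2,-0.7,52],[2,-0.7,60],[2,-0.7,65],[2,-0.7,67],[2,-0.7,67]],"gripper":[2,2,2,2,2,2,2,2]}' 40
python3 -m inch '{"rot":[[0,0,0],[0,0,0],[0,0,0],[0,0,0],[0,0,0],[0,0,0]],"linear":[[0,0,0.5],[0,0,1],[0,0,1.5],[0,0,2],[0,0,2.5],[0,0,2.5]],"gripper":[2,2,2,2,2,2]}' 40
```

```text
time_s: 4.8
eef_pos: [0.5604, 0.0742, 0.0632]
tcp_rot: [[0.999, 0.042, -0.0], [0.042, -0.999, -0.0], [-0.0, 0.0, -1.0]]
wrist_force: [0.7, -0.1, -1.5]
finger_gap: 0.0097
grip_force: 39.6
time_s: 5.3
eef_pos: [0.5603, 0.0742, 0.0608]
tcp_rot: [[0.999, 0.042, 0.0], [0.042, -0.999, 0.0], [0.0, -0.0, -1.0]]
wrist_force: [-0.2, -0.1, -1.2]
finger_gap: 0.0092
grip_force: 39.6
```

```bash
python3 -m inch '{"rot":[[0,0,0],[0,0,0],[0,0,0],[0,0,0]],"linear":[[0,0,0.5],[0,0,1],[0,0,1.5],[0,0,1.5]],"gripper":[2,2,2,2]}' 40
```

```text
time_s: 5.63
eef_pos: [0.5604, 0.0742, 0.06]
tcp_rot: [[0.999, 0.042, 0.0], [0.042, -0.999, -0.0], [0.0, 0.0, -1.0]]
wrist_force: [-4.0, -0.4, 5.1]
finger_gap: 0.0093
grip_force: 40.5
```

It is seated on the bed (5 N). Releasing and rising.

```bash
python3 -m inch '{"rot":[[0,0,0],[0,0,0],[0,0,0],[0,0,0],[0,0,0],[0,0,0]],"linear":[[0,0,0],[0,0,0],[0,0,0],[0,0,0],[0,0,0],[0,0,0]],"gripper":[11,13,16,20,25,30]}' 40
python3 -m inch '{"rot":[[0,0,0],[0,0,0],[0,0,0],[0,0,0],[0,0,0],[0,0,0],[0,0,0],[0,0,0]],"linear":[[0,0,-10],[0,0,-25],[0,0,-45],[0,0,-70],[0,0,-95],[0,0,-110],[0,0,-120],[0,0,-120]],"gripper":[30,30,30,30,30,30,30,30]}' 40
python3 - <<'E'
from bench import bot
from h import *
np.set_printoptions(precision=4,suppress=True)
c=bot.camera("wrist");cv2.imwrite("pics/w3.png",c["frame"]);np.savez("w3.npz",**c)
P=cloud(c);hsv=cv2.cvtColor(c["frame"],cv2.COLOR_BGR2HSV)
o=(hsv[...,0]>3)&(hsv[...,0]<20)&(hsv[...,1]>90)
R=lambda p:cv2.minAreaRect(p[:,:2].astype(np.float32)*1000)
for a,b in((.031,.0345),(.0345,.045),(.068,.08)):
  for m,s in comps((P[...,2]>a)&(P[...,2]<b)&(P[...,1]>-.05)&(P[...,0]<.63),150): print(a,s,R(P[m]),np.median(P[m][:,2]))
E
```

```text
time_s: 6.13
eef_pos: [0.5603, 0.0742, 0.0592]
tcp_rot: [[0.999, 0.042, -0.0], [0.042, -0.999, -0.0], [-0.0, 0.0, -1.0]]
wrist_force: [0.2, 0.1, 0.2]
finger_gap: 0.0302
grip_force: 0.0
time_s: 6.8
eef_pos: [0.5613, 0.0743, 0.1825]
tcp_rot: [[0.999, 0.042, 0.005], [0.042, -0.999, 0.0], [0.005, -0.0, -1.0]]
wrist_force: [0.7, -0.4, 0.6]
finger_gap: 0.0303
grip_force: 0.0
0.031 [ 218  173   85  121 8555] ((557.7342529296875, 118.4757080078125), (87.17420196533203, 56.91727828979492), 2.1246910095214844) 0.032133802060902494
0.0345 [ 172  150   52  168 5990] ((554.7507934570312, 161.04324340820312), (120.1554183959961, 25.653688430786133), 2.815535068511963) 0.03617618956530266
0.0345 [ 346  165   47  139 5950] ((560.6516723632812, 43.88539505004883), (99.33551788330078, 30.102426528930664), 2.7115659713745117) 0.036224620006608615
0.0345 [ 316  173   22  127 1753] ((558.3945922851562, 72.38246154785156), (90.6725082397461, 13.988341331481934), 2.5596961975097656) 0.038008103272956895
0.068 [319 234  16  41 653] ((558.9221801757812, 72.52620697021484), (24.02472686767578, 9.149480819702148), 2.4673423767089844) 0.07599035990845221
```

View pics/w3.png

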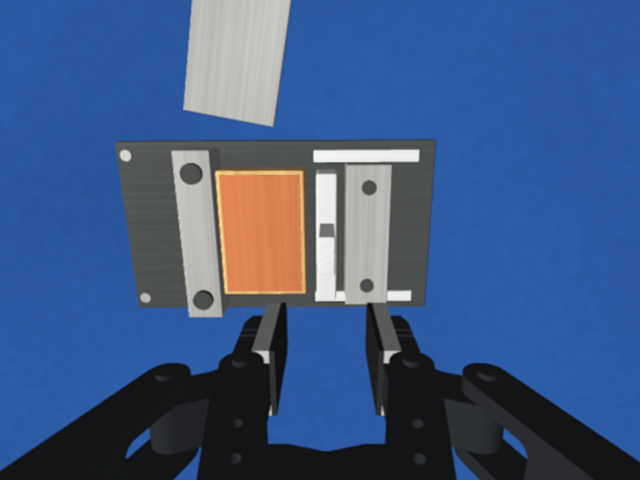

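The wrist view shows the mid spacer (px 316–337, 172–300) standing upright and parallel, between the plate's edge (305) and the jaw (346). I measured its yaw at 2.5° and its x centred to within 1 mm. Next I turn the closed fingers 90° and go down behind the jaw.

```bash
python3 -m inch '{"rot":[[0,0,-7],[0,0,-14],[0,0,-21],[0,0,-28],[0,0,-35],[0,0,-42],[0,0,-49],[0,0,-56]],"linear":[[0,8,0],[-1,20,0],[-1,32,0],[-1,44,0],[-2,56,0],[-2,65,0],[-2,69,0],[-2,69,0]],"gripper":[20,10,0,0,0,0,0,0]}' 60
python3 -m inch '{"rot":[[0,0,-7],[0,0,-14],[0,0,-21],[0,0,-28],[0,0,-34],[0,0,-34],[0,0,-34]],"linear":[[0,0,0],[0,0,10],[0,0,30],[0,0,55],[0,0,75],[0,0,85],[0,0,85]],"gripper":[0,0,0,0,0,0,0]}'
python3 -m inch '{"rot":[[0,0,0],[0,0,0],[0,0,0],[0,0,0]],"linear":[[0,0,0],[0,0,0],[0,0,0],[0,0,0]],"gripper":[0,0,0,0]}'
```

```text
time_s: 7.52
eef_pos: [0.5605, 0.0042, 0.1773]
tcp_rot: [[0.52, 0.854, -0.003], [0.854, -0.52, -0.0], [-0.002, -0.003, -1.0]]
wrist_force: [-0.7, 0.8, -0.5]
finger_gap: 0.0001
grip_force: 0.0
time_s: 8.1
eef_pos: [0.559, 0.0053, 0.0902]
tcp_rot: [[-0.039, 0.999, -0.007], [0.999, 0.039, 0.0], [0.001, -0.007, -1.0]]
wrist_force: [-0.8, 0.5, -1.3]
finger_gap: -0.0001
grip_force: 0.0
time_s: 8.43
eef_pos: [0.5619, 0.0051, 0.0957]
tcp_rot: [[-0.041, 0.999, 0.002], [0.999, 0.041, -0.0], [-0.0, 0.002, -1.0]]
wrist_force: [-0.8, -0.1, 0.1]
finger_gap: 0.0
grip_force: 0.0
```

```bash
python3 -m inch '{"rot":[[0,0,0],[0,0,0],[0,0,0],[0,0,0],[0,0,0],[0,0,0]],"linear":[[0,0,15],[0,0,35],[0,0,52],[0,0,63],[0,0,68],[0,0,68]],"gripper":[0,0,0,0,0,0]}'
python3 -m inch '{"rot":[[0,0,0],[0,0,0],[0,0,0],[0,0,0],[0,0,0],[0,0,0],[0,0,0],[0,0,0]],"linear":[[2,0,0],[4,0,0],[6,0,0],[8,0,0],[10,0,0],[12,0,0],[14,0,0],[16,0,0]],"gripper":[0,0,0,0,0,0,0,0]}'
python3 -m inch '{"rot":[[0,0,0],[0,0,0],[0,0,0],[0,0,0],[0,0,0],[0,0,0],[0,0,0],[0,0,0]],"linear":[[1,0,0],[2,0,0],[3,0,0],[4,0,0],[5,0,0],[6,0,0],[7,0,0],[8,0,0]],"gripper":[0,0,0,0,0,0,0,0]}'
```

```text
time_s: 8.93
eef_pos: [0.5609, 0.0052, 0.0256]
tcp_rot: [[-0.042, 0.999, -0.001], [0.999, 0.042, 0.0], [0.0, -0.001, -1.0]]
wrist_force: [0.1, 1.0, 0.2]
finger_gap: -0.0001
grip_force: 0.0
time_s: 9.6
eef_pos: [0.5606, 0.0212, 0.0265]
tcp_rot: [[-0.042, 0.999, 0.0], [0.999, 0.042, -0.0], [-0.0, 0.0, -1.0]]
wrist_force: [-0.1, -1.7, 0.7]
finger_gap: -0.0001
grip_force: 0.8
time_s: 10.27
eef_pos: [0.5603, 0.029, 0.0264]
tcp_rot: [[-0.042, 0.999, 0.0], [0.999, 0.042, -0.0], [-0.0, 0.0, -1.0]]
wrist_force: [-1.0, -3.0, 1.4]
finger_gap: -0.0004
grip_force: 1.4
```

```bash
python3 -m inch '{"rot":[[0,0,0],[0,0,0],[0,0,0],[0,0,0],[0,0,0],[0,0,0],[0,0,0],[0,0,0]],"linear":[[0.5,0,0],[1,0,0],[1.5,0,0],[2,0,0],[2.5,0,0],[3,0,0],[3.5,0,0],[4,0,0]],"gripper":[0,0,0,0,0,0,0,0]}'
python3 -m inch '{"rot":[[0,0,0],[0,0,0],[0,0,0],[0,0,0]],"linear":[[0.5,0,0],[1,0,0],[1,0,0],[1,0,0]],"gripper":[0,0,0,0]}'
```

```text
time_s: 10.93
eef_pos: [0.5601, 0.0331, 0.0264]
tcp_rot: [[-0.042, 0.999, 0.0], [0.999, 0.042, -0.0], [-0.0, 0.0, -1.0]]
wrist_force: [-0.5, -3.4, 2.6]
finger_gap: 0.0
grip_force: 1.6
time_s: 11.27
eef_pos: [0.56, 0.0342, 0.0263]
tcp_rot: [[-0.042, 0.999, 0.0], [0.999, 0.042, 0.0], [0.0, 0.0, -1.0]]
wrist_force: [0.1, -3.1, 1.1]
finger_gap: 0.0002
grip_force: 1.3
```

```bash
for i in 1; do python3 -m inch '{"rot":[[0,0,0],[0,0,0],[0,0,0],[0,0,0],[0,0,0]],"linear":[[0.5,0,0],[1,0,0],[1,0,0],[1,0,0],[1,0,0]],"gripper":[0,0,0,0,0]}'; done
python3 - <<'E'
from bench import bot
from h import *
c=bot.camera("scene");np.savez("scene4.npz",**c)
d=bot.camera("side");np.savez("side4.npz",**d)
a=cv2.resize(c["frame"][190:280,270:420],None,fx=4,fy=3.3);b=cv2.resize(d["frame"][180:300,220:345],None,fx=2.4,fy=2.4)
a=cv2.resize(a,(480,290));b=cv2.resize(b,(300,290));cv2.imwrite("pics/p4.png",np.hstack([a,b]))
R=lambda p:cv2.minAreaRect(p[:,:2].astype(np.float32)*1000)
for n,cc in(("scene",c),("side",d)):
  P=cloud(cc)
  for m,s in comps((P[...,2]>.064)&(P[...,2]<.08)&(P[...,1]>.05)&(P[...,1]<.12)&(P[...,0]>.5)&(P[...,0]<.6),15): print(n,s,R(P[m]),P[m].mean(0))
print(bot.state()["wrist_force"])
E
```

```text
time_s: 11.68
eef_pos: [0.56, 0.035, 0.0263]
tcp_rot: [[-0.042, 0.999, 0.0], [0.999, 0.042, -0.0], [-0.0, 0.0, -1.0]]
wrist_force: [0.1, -4.6, 1.8]
finger_gap: -0.0001
grip_force: 2.3
scene [330 215   5  13  62] ((559.5346069335938, 80.86717987060547), (24.060083389282227, 8.048521041870117), 3.2334275245666504) [0.56142621 0.08100423 0.07389476]
[ 0.6064054  -4.82120664  1.38315422]
```

View pics/p4.png

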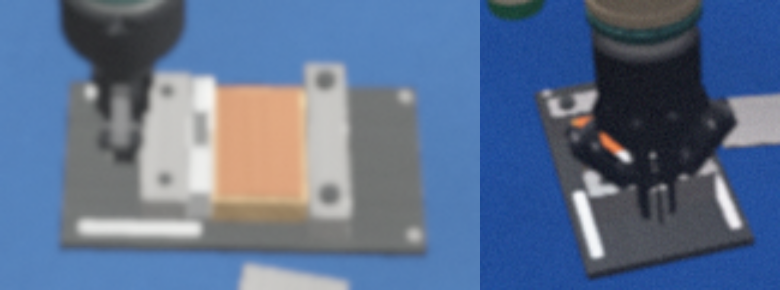

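The picture shows the spacer closed up between jaw and plate, the tab at about px (200,128) of the crop, with the plate next to the fence. Pressing on in small steps.

```bash
python3 -m inch '{"rot":[[0,0,0],[0,0,0],[0,0,0],[0,0,0]],"linear":[[0.4,0,0],[0.7,0,0],[0.7,0,0],[0.7,0,0]],"gripper":[0,0,0,0]}' | grep -E "eef|wrist"
python3 -m inch '{"rot":[[0,0,0],[0,0,0],[0,0,0],[0,0,0]],"linear":[[0.4,0,0],[0.7,0,0],[0.7,0,0],[0.7,0,0]],"gripper":[0,0,0,0]}'| grep -E "eef|wrist"
```

```text
eef_pos: [0.56, 0.0355, 0.0263]
wrist_force: [-0.0, -6.0, 1.8]
eef_pos: [0.56, 0.0355, 0.0263]
wrist_force: [-0.5, -8.7, 2.4]
```

Position has stalled at 35.5 mm while the force climbs, so the stack is clamped on the fence, about 4 mm short of the stop. I'll press to about 15 N.

```bash
python3 -m inch '{"rot":[[0,0,0],[0,0,0],[0,0,0],[0,0,0]],"linear":[[0.5,0,0],[1,0,0],[1,0,0],[1,0,0]],"gripper":[0,0,0,0]}' | grep -E "eef|wrist"
python3 -m inch '{"rot":[[0,0,0],[0,0,0],[0,0,0],[0,0,0]],"linear":[[0.4,0,0],[0.7,0,0],[0.7,0,0],[0.7,0,0]],"gripper":[0,0,0,0]}'| grep -E "eef|wrist"
```

```text
eef_pos: [0.56, 0.0356, 0.0264]
wrist_force: [-0.2, -12.8, 2.0]
eef_pos: [0.56, 0.0356, 0.0263]
wrist_force: [-0.6, -15.6, 2.5]
```

```bash
python3 -m inch '{"rot":[[0,0,0],[0,0,0],[0,0,0],[0,0,0],[0,0,0],[0,0,0]],"linear":[[0,0,0],[0,0,0],[0,0,0],[0,0,0],[0,0,0],[0,0,0]],"gripper":[0,0,0,0,0,0]}' | grep -E "eef|wrist"
python3 - <<'E'
from bench import bot
from h import *
c=bot.camera("scene");P=cloud(c)
R=lambda p:cv2.minAreaRect(p[:,:2].astype(np.float32)*1000)
f=c["frame"].astype(int);g=(abs(f[...,2]-f[...,0])<40)
for nm,a,b,y0,y1 in(("jaw/spacer",.0335,.041,.04,.092),("tab",.068,.08,.07,.092),("fence",.0335,.041,.14,.18)):
  for m,s in comps(g&(P[...,2]>a)&(P[...,2]<b)&(P[...,1]>y0)&(P[...,1]<y1)&(P[...,0]>.48)&(P[...,0]<.64),20): print(nm,R(P[m]),P[m].mean(0))
E
```

```text
eef_pos: [0.56, 0.0356, 0.0263]
wrist_force: [-0.4, -16.7, 2.1]
jaw/spacer ((561.2853393554688, 68.10822296142578), (44.27828598022461, 101.34355163574219), 89.83724212646484) [0.56745216 0.06550451 0.03643485]
tab ((558.5909423828125, 81.76396942138672), (24.416091918945312, 9.904816627502441), 2.8612306118011475) [0.55999666 0.08185731 0.07433645]
fence ((555.132080078125, 161.0067596435547), (119.63735961914062, 24.536130905151367), 2.6276228427886963) [0.55677826 0.16105021 0.03639009]
```

```bash
python3 -c "
from bench import bot
print(bot.close_job())"
```

```text
the job is handed in; nothing more can be done
None
```

I handed the job in with one spacer (spacer_mid) standing in the gap and the jaw held pressed on the stack at about 16 N, roughly 6 mm short of its stop; the other two spacers stayed on the bench, and no verdict came back.

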